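Refit the grinder's upper burr and twist it tight

ROBOT

A 7-joint arm with a two-finger parallel gripper is mounted at the origin on the work surface. World frame = base frame: x ahead of the robot, y to its left, z up, the work surface at z = 0. Lengths are in m, angles in rad, forces in N, time in s.
With the tool pointing down it reaches from about 0.375 to 0.925 m from the base axis. Payload 3.1 kg.
Tool frame: the origin (TCP) lies on the centre line of the jaws, within the pads' length; the fingertips stand 8 mm ahead of it and the grasp point (between the pads) lies 11 mm behind it; y points along the fingers, z is the direction in which the jaws open and shut, and the axes are right-handed (so a half turn about y gives the same grasp; the last joint's range is limited). The gripper opens to 85 mm and grips with 20 to 120 N. Pads are 22 mm wide; open, the fingers measure 114 mm over their backs; the gripper's body (76 mm by 85 mm) begins 54 mm behind the grasp point. The pads swing forward as they close: fully open they stand 13 mm farther back than shut.
Start: joints at [1.047, 0.383, 0.044, 1.598, -0.018, 1.161, -0.05], TCP at [0.269, -0.592, 0.239] pointing down, gripper open.
Joint ranges: [-2.61, 2.61], [-0.41, 2.15], [-1.48, 1.57], [0, 2.5], [-1.57, 4.71], [0.05, 1.97], [-2.85, 2.85]. Speed limits (rad/s): [2.79, 2.79, 3.14, 3.14, 3.14, 3.14, 3.14].

INTERFACE

Orientations are given as a unit quaternion [w, x, y, z].
In Python, from station import status, viewer, workorder gives the robot as it stands.
- The arm moves only by the tool jog_arm, never from a script. Its argument "plan" is one flat list of numbers, 7 for each row, row after row: the opening, from 0 (shut) to 1 (fully open), then the shift along the tool's x, y, z in cm, then the turn, a rotation vector about the tool's x, y, z in degrees. A call has exactly 10 rows; each row shifts and turns the commanded pose from where the row before left it, along the tool's axes as they then stand; what a row does not reach is not made up. A row lasts 1/12 s, in which the tool goes at most 41.7 mm and 7.16 degrees, less where a joint would pass 70% of its speed; a pose out of reach is approached as far as the arm can. A call with a gripper value outside its range is refused whole. The fingers move at their own pace and stop on an object; "force" is the grip in N (left out, the last holds). Time passes only in rows, so rows that do not move let the fingers close, or fill a call up. It gives the time, the measured TCP pose, the force and the opening at its end, in the units of the state.
- status.state(): the state, without advancing time (a new reading comes with each control period).
- viewer.read_camera(name): name is "scene" or "side" or "wrist"; returns a dict with "image" (480x640x3 uint8, blue, green, red), "range_z" (480x640 float32, m along the optical axis (not along the pixel's ray), 0 where there is no reading), "camera_matrix" (3x3 intrinsics, pixels), "k1" (the pictures are not rectified: a ray, as slopes to the right and down, at radius r is drawn at 1 + k1 r^2 times it, then the intrinsics apply), "R" (3x3) and "t" (3): a world point X has camera coordinates R X + t. Camera axes: x right, y down, z forward; pixel columns grow to the right and rows downward; lengths in m; the calibration is good to about 2 mm. A picture is of the moment at which its call begins.
- workorder.finish_job(): hands the job in, once; it reports no verdict.
The state is a dict: "time_s": time; "q": joint angles; "joint_vel": joint speeds; "tau": joint torques, N m; "ee_pos": TCP position; "orientation": TCP orientation; "contact_force": force on the tool from outside, world axes, zero at the start; "wrist_torque": the same for the moment, N m; "gripper_width": opening from 0.0 (shut) to 1.0 (fully open).
Only numpy, scipy, OpenCV 4.12 (cv2) and the standard library are available. Lean on these libraries where they do the work, as an engineer would, in place of code of your own. Each camera call takes 0.05 s, during which the arm holds its last target.

TASK

The coffee grinder has been cleaned and its upper burr carrier, a ring with a bar handle, is on the orange trivet. Pick it up by the handle, lower it into the grinder's open throat so that its three lugs drop through the gaps between the tabs, and turn it clockwise (seen from above) until the ramps draw it down snug and hand-tight, but do not force it or turn on to the stop. Then let go of it, and leave the other things on the slab where they are.

Things in the scene. Friction and masses are not known exactly. Their poses are not given: they have to be found in the camera images.
- burr_carrier: Upper burr carrier, loose, 0.2 to 0.33 kg, upright on the trivet, turned any way. Origin: centre of the ring's underside, z up. Black ring, 54 mm outside diameter, 24.5 mm tall, its lower edge tapered over 5 mm to 48 mm. A bar handle stands across its top, along the carrier's x axis; three lugs stick out of its side
- carrier_handle (a point): Centre of the carrier's bar handle, on the ring's axis, 48 mm above the ring's underside. The bar is 54 mm long (along the carrier's x), 12 mm thick (along its y) and spans 40 to 56 mm above the underside, on a post at each end; the ring's top is at 24.5 mm
- carrier_lug (a point): Tip of the carrier's first lug, 8 mm above the underside, on the carrier's own +x. The three lugs are round steel pins 7 mm thick that reach out to a radius of 34.7 mm, at 0, 120 and 240 degrees from the carrier's +x
- grinder: Coffee grinder without its hopper, fixed, upright. Origin: centre of its underside, under the throat's axis; its own -x is the front (chute and grounds bin, out to 148 mm from the axis, up to 154 mm high). Tower 135 mm deep, 130 mm wide, 184 mm high; on top a round aluminium collar, 108 mm outside, its rim 219 mm above the slab
- throat (a point): Centre of the mouth of the throat, on its axis, level with the collar's rim; axes as the grinder's. Bore 76 mm. Three tabs, 80 degrees long each, flush with the rim, reach in to a radius of 29 mm; between them three gaps of 40 degrees. The ring has 2 mm play all round inside the tabs, the lugs about 13 degrees either way in the gaps
- front_gap (a point): Middle of the front gap, level with the rim, 34 mm from the throat's axis on the grinder's own -x (180 degrees; a black dot on the collar marks it). The other two gaps are at 60 and -60 degrees. The carrier goes in with a lug in each gap, in any of the three ways
- wave_ring (a point): Point on the throat's axis about where the carrier's underside comes to rest on a sprung steel wave ring, 22 mm below the rim; the true rest is 20.5 to 25.3 mm below it, as the grind setting raises or lowers the ring. If the carrier is held over 1 mm higher than that, its lugs may meet the ends of the tabs instead of passing under them
- ramp (a point): Middle of the tab clockwise of the front gap. The tabs' undersides slope down 8 mm per rad clockwise and bite 0.55 to 1.15 rad past the middle of the gaps, by the grind setting; past the bite the carrier sinks up to 1.5 mm and the moment, felt while turning slowly, rises about 2 N m per rad. Hand-tight: 0.35 N m (15 N on the ramps), stays put; under 0.2 loose, over 0.5 forced. Stops at 1.37 rad: forced
- trivet: Orange silicone trivet, round, 156 mm across, 8 mm thick, fixed; the carrier starts on it within 30 mm of its middle
- hopper: The grinder's removed bean hopper: clear funnel, 128 mm wide, 139 mm tall, with a black lid, standing on its neck; not needed, leave it standing
- cup_rack: Steel wire rack, 146 mm square and 36 mm high, with four small glass cups in it (tops at 72 mm); not needed, leave it standing
- sugar_dispenser: White plastic push dispenser for sugar cubes, 82 mm square foot, 148 mm tall; not needed, leave it standing
- tin_caddy: Closed round tin caddy, 85 mm across, 119 mm tall; not needed, leave it standing
- paddle: Flat wooden stirring paddle, 185 mm long, 6 mm thick; not needed, leave it standing
- brush: Cleaning brush with a wooden handle, 150 mm long; not needed, leave it standing
- milk_pitcher: Steel milk pitcher, 80 mm across, 98 mm tall; not needed, leave it standing
Things that resemble listed ones, but are neither listed nor needed, are in the scene too. There is more than one size of the burr_carrier; the job needs the smallest.

How it is judged:
On the way:
1. the carrier is in the throat, upright, its lugs down past the tabs (z of burr_carrier in the frame of throat below -0.016 m and horizontal distance between burr_carrier and throat below 0.004 m and angle between burr_carrier's own z axis and vertical below 0.1 rad), for 0.2 s.
At the end, for the whole second after the job is handed in: The carrier is in the throat, upright, within 4 mm of its axis and at least 16 mm below the rim, at rest, and wedged under the ramps: they press on it with 8 to 24 N (hand-tight, not forced) with nothing holding it (z of burr_carrier in the frame of throat below -0.016 m and horizontal distance between burr_carrier and throat below 0.004 m and angle between burr_carrier's own z axis and vertical below 0.07 rad and contact force between burr_carrier and grinder between 8 and 24 N and linear speed of burr_carrier below 0.01 m/s); the robot touches nothing.
It fails at once if the carrier is forced or rammed: it presses on the grinder with over 40 N (contact force between burr_carrier and grinder above 40 N).
It fails at once if another thing on the slab is shifted by over 25 mm (distance of any of hopper, cup_rack, sugar_dispenser, tin_caddy, paddle, brush, milk_pitcher from where it was at the start of the episode above 0.025 m).
It fails at once if the hopper, dispenser, caddy, pitcher or cup rack is tipped (angle between any of hopper, sugar_dispenser, tin_caddy, milk_pitcher, cup_rack's own z axis and vertical above 0.3 rad).
It also fails if it takes over 69 s, if anything falls off the work surface, if the arm or the gripper's body presses on something with over 40 N, if the wrist force passes 120 N, or if a joint passes its speed limit or range.

## Working session

There is one attempt and no reset: what is moved stays moved. The work goes in short steps, Python scripts to look and compute and a tool call to move; the robot and the scene stay as the last step left them, time stands still between calls to the robot, and variables do not carry over. Pictures are saved under pics/ and viewed, and the job is handed in when it is done.

Besides the shell and the picture viewer there is one more tool, called after "Request:" as a command line: name --argument value ..., lists and objects as JSON in quotes. jog_arm: Moves the arm, as the interface text tells. Its arguments: {"type":"object","properties":{"plan":{"type":"array","items":{"type":"number"}},"force":{"type":"number"}},"required":["plan"]}

```bash
ls; mkdir -p pics; cat > h.py <<'E'
import numpy as np, cv2, pickle
from station import status, viewer, workorder
def grab(n,tag):
    d=viewer.read_camera(n); pickle.dump(d,open(f'pics/{tag}.pkl','wb')); cv2.imwrite(f'pics/{tag}.png',d['image']); return d
def load(tag): return pickle.load(open(f'pics/{tag}.pkl','rb'))
def ray(d,u,v):
    K=np.array(d['camera_matrix']); k=d['k1']
    D=np.array([k,0,0,0],float)
    p=cv2.undistortPoints(np.array([[[u,v]]],float),K,D)[0,0]
    R=np.array(d['R']);t=np.array(d['t'])
    return -R.T@t, R.T@np.array([p[0],p[1],1.])
def onz(d,u,v,z):
    c,r=ray(d,u,v); return c+r*(z-c[2])/r[2]
def atd(d,u,v):
    c,r=ray(d,u,v); return c+r*d['range_z'][int(v),int(u)]
def proj(d,X):
    K=np.array(d['camera_matrix']);R=np.array(d['R']);t=np.array(d['t'])
    c=R@np.array(X)+t
    x=c[:2]/c[2]; x=x*(1+d['k1']*(x@x)); return K[:2,:2]@x+K[:2,2]
def cloud(d):
    K=np.array(d['camera_matrix']);D=np.array([d['k1'],0,0,0],float)
    v,u=np.mgrid[0:480,0:640]
    p=cv2.undistortPoints(np.stack([u,v],-1).reshape(-1,1,2).astype(float),K,D).reshape(480,640,2)
    z=d['range_z']; P=np.dstack([p[...,0]*z,p[...,1]*z,z])
    return (P-np.array(d['t']))@np.array(d['R'])
E
python3 - <<'E'
from h import *
for n in ['scene','side','wrist']:
    d=grab(n,n+'0'); print(n,d['R'],d['t'],d['k1'],d['camera_matrix'])
print(status.state())
E
```

```text
pics
scene [[ 0.55486411  0.83191658  0.00637353]
 [ 0.60392011 -0.39750434 -0.69084789]
 [-0.57219431  0.3871758  -0.72297204]] [-0.33419796 -0.27159809  1.88306399] -0.10266896121344596 [[487.93942748   0.         330.41619952]
 [  0.         487.93942748 242.94013408]
 [  0.           0.           1.        ]]
side [[ 0.99995915  0.00833024 -0.00350764]
 [ 0.00383607 -0.74252082 -0.669812  ]
 [-0.00818419  0.66977118 -0.74252245]] [-0.58188964  0.13483829  1.24125853] -0.08850323321075385 [[463.99649207   0.         317.72620069]
 [  0.         463.99649207 232.71403602]
 [  0.           0.           1.        ]]
wrist [[ 0.41317685 -0.91064791 -0.0022945 ]
 [-0.86560887 -0.39352197  0.30961547]
 [-0.28285362 -0.1259398  -0.95085908]] [-0.64859426 -0.04129585  0.3808224 ] -0.020717756522746343 [[338.2488835    0.         321.01312683]
 [  0.         338.2488835  239.28348671]
 [  0.           0.           1.        ]]
{'time_s': 0.15, 'q': array([ 1.04722341,  0.38368137,  0.04385711,  1.59921888, -0.01786432,
        1.16121244, -0.04989079]), 'joint_vel': array([ 8.89254878e-04,  1.38027285e-03, -3.32941397e-04, -4.99941954e-03,
        1.81003078e-04,  4.85312403e-04,  8.30440813e-05]), 'tau': array([ 2.17132743e-03, -4.34052551e+01,  1.02703214e+00, -2.49978840e+01,
        1.07870047e-02,  7.28858868e-03,  9.34293837e-06]), 'ee_pos': array([ 0.26815018, -0.59130867,  0.23815132]), 'orientation': array([ 0.14921961, -0.14963872,  0.69185952, -0.69041449]), 'contact_force': array([-0.94212363, -0.28297711,  0.26009983]), 'wrist_torque': array([-0.05829113, -0.06553275, -0.01499395]), 'gripper_width': 0.9994345671285564}
```

View pics/scene0.png

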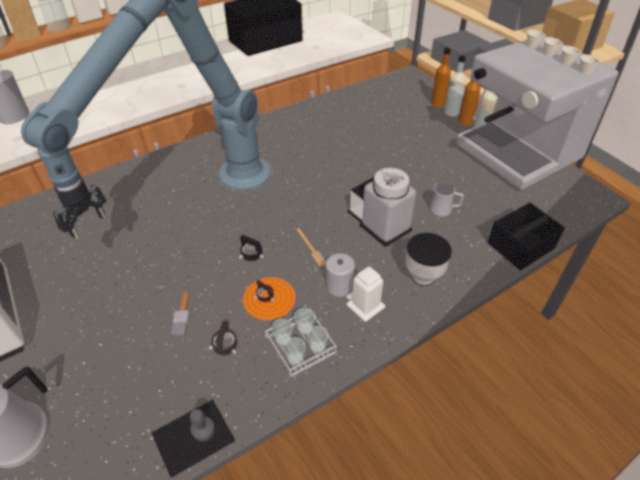

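View pics/side0.png

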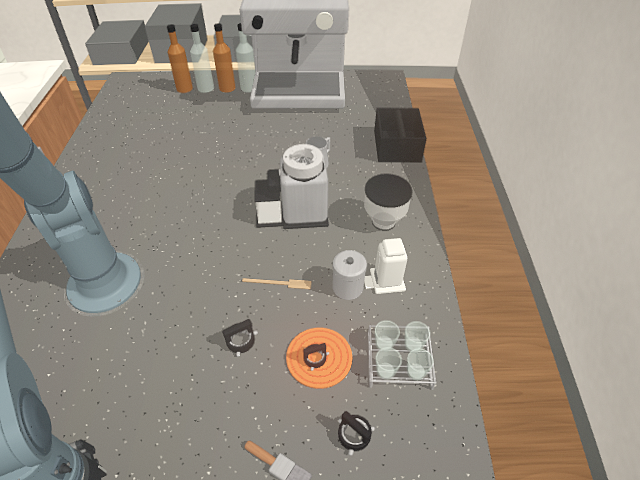

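View pics/wrist0.png

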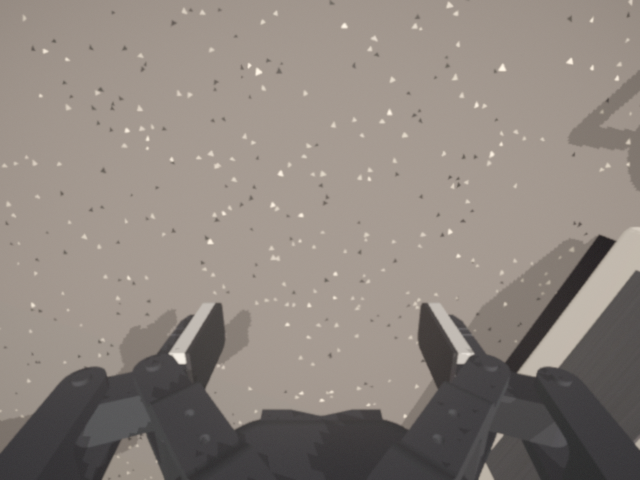

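Candidates in the side view are ring carriers at (240,338), at (316,354) on the orange trivet, and at (355,430). The one on the trivet looks smallest and matches the description. I'll check it in a close crop and measure it.

```bash
python3 - <<'E'
from h import *
d=load('side0'); s=load('scene0')
a=cv2.resize(d['image'][320:400,270:370],None,fx=4,fy=4,interpolation=cv2.INTER_CUBIC)
b=cv2.resize(s['image'][260:330,230:310],None,fx=5,fy=4.57,interpolation=cv2.INTER_CUBIC)
c=cv2.resize(d['image'][135:235,245:345],None,fx=3.2,fy=3.2,interpolation=cv2.INTER_CUBIC)
e=cv2.resize(s['image'][160:240,345:425],None,fx=4,fy=4,interpolation=cv2.INTER_CUBIC)
w=400
cv2.imwrite('pics/crop0.png',np.vstack([np.hstack([cv2.resize(a,(400,300)),cv2.resize(b,(400,300))]),np.hstack([cv2.resize(c,(400,300)),cv2.resize(e,(400,300))])]))
for tag,dd in (('side',d),('scene',s)):
    hsv=cv2.cvtColor(dd['image'],cv2.COLOR_BGR2HSV)
    m=cv2.inRange(hsv,(5,180,150),(18,255,255)); 
    n,l,st,ce=cv2.connectedComponentsWithStats(m)
    P=cloud(dd)
    i=1+np.argmax(st[1:,4]) if tag=='side' else l[300,265] or l[305,275]
    ys,xs=np.where(l==i)
    pts=np.array([onz(dd,x,y,.008)[:2] for x,y in zip(xs,ys)],np.float32)
    (cx,cy),r=cv2.minEnclosingCircle(pts); print(tag,'trivet',cx,cy,r)
    C=np.array([cx,cy])
    near=(np.hypot(P[...,0]-cx,P[...,1]-cy)<.06)&(P[...,2]>.05)&(P[...,2]<.075)
    Q=P[near]; print('handle',len(Q),Q.mean(0) if len(Q) else '',Q.max(0),Q.min(0))
    if len(Q)>5:
        ev=np.linalg.svd(Q[:,:2]-Q[:,:2].mean(0),full_matrices=False); print(ev[2],ev[1], np.degrees(np.arctan2(ev[2][0,1],ev[2][0,0])))
    # collar
    near=(P[...,2]>.205)&(P[...,2]<.23)&(np.hypot(P[...,0]-.5,P[...,1]-.1)<.3)
    Q=P[near]; print('collar',len(Q),Q.mean(0),Q.min(0),Q.max(0), np.median(Q[:,2]))
for u,v in [(240,338),(316,354),(355,430),(303,155),(350,260),(391,265),(388,195),(402,350),(270,455),(280,283)]: print((u,v),atd(d,u,v))
E
```

```text
side trivet -0.13723230361938477 1.4954254627227783 0.0059706843458116055Traceback (most recent call last):
  File "<stdin>", line 20, in <module>
    return umr_maximum(a, axis, None, out, keepdims, initial, where)
ValueError: zero-size array to reduction operation maximum which has no identity
```

View pics/crop0.png

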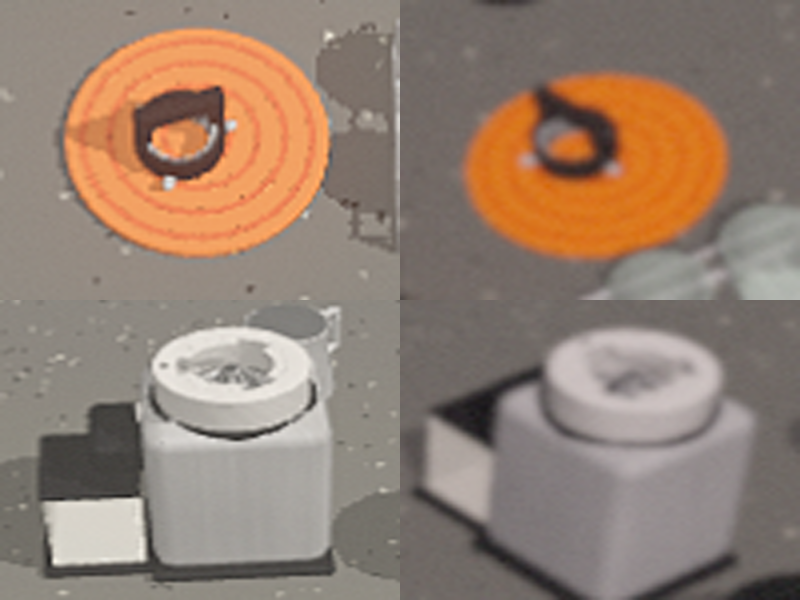

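The crop shows the trivet carrier with silver lugs at about crop (232,125) and (168,183), and the handle runs roughly along image x. The grinder's black dot is at about (163,365), on the world −x side of the collar.

```bash
cat > m.py <<'E'
from h import *
d=load('side0'); s=load('scene0')
for tag,dd,seed in (('side',d,(320,380)),('scene',s,(280,310))):
    hsv=cv2.cvtColor(dd['image'],cv2.COLOR_BGR2HSV)
    m=cv2.inRange(hsv,(5,120,120),(18,255,255)); 
    n,l=cv2.connectedComponents(m); i=l[seed[1],seed[0]]
    P=cloud(dd)
    ys,xs=np.where(l==i)
    pts=np.array([onz(dd,x,y,.008)[:2] for x,y in zip(xs,ys)],np.float32)
    e=cv2.fitEllipse(cv2.convexHull(pts)*1000); print(tag,'trivet',e)
    cx,cy=np.array(e[0])/1000
    near=(np.hypot(P[...,0]-cx,P[...,1]-cy)<.06)&(P[...,2]>.052)&(P[...,2]<.075)
    Q=P[near]; print('handle',len(Q),Q.mean(0))
    if len(Q)>5:
        print(Q.max(0),Q.min(0))
        ev=np.linalg.svd(Q[:,:2]-Q[:,:2].mean(0),full_matrices=False); print(ev[2][0],ev[1], np.degrees(np.arctan2(ev[2][0,1],ev[2][0,0])))
    near=(P[...,2]>.213)&(P[...,2]<.225)&(np.hypot(P[...,0]-.55,P[...,1]-.2)<.25)
    Q=P[near]; print('collar',len(Q),Q.mean(0),Q.min(0),Q.max(0), np.median(Q[:,2]))
    h=cv2.convexHull(Q[:,:2].astype(np.float32)*1000); print('collar ell',cv2.fitEllipse(h),cv2.minEnclosingCircle(h))
for u,v in [(240,338),(316,354),(355,430),(303,155),(350,260),(391,265),(388,195),(402,350),(270,455),(280,283),(268,195)]: print((u,v),atd(d,u,v).round(3))
for z in (.008,.016): print([onz(d,270+u/4,320+v/3.75,z).round(3) for u,v in ((232,125),(168,183))],[onz(s,230+u/5,260+v/300*70,z).round(3) for u,v in ((614-400,168),(527-400,160))])
E
python3 m.py
```

```text
side trivet ((586.3816528320312, -215.20225524902344), (155.50259399414062, 156.48114013671875), 61.78728485107422)
handle 151 [ 0.5765709  -0.22350961  0.06218487]
[ 0.60046656 -0.20811545  0.06949866] [ 0.55088172 -0.23361746  0.05204734]
[-0.95085947 -0.30962277] [0.18895282 0.04304092] -161.9635014841636
collar 620 [0.53917591 0.26048085 0.21949157] [0.48631504 0.21042206 0.21300105] [0.59205353 0.31678587 0.22455887] 0.2198341778388034
collar ell ((539.2680053710938, 264.4975891113281), (107.2675552368164, 109.04914855957031), 160.80844116210938) ((540.7935791015625, 265.0473937988281), 55.904361724853516)
scene trivet ((589.7177124023438, -213.33847045898438), (157.3045196533203, 162.10421752929688), 65.21490478515625)
handle 90 [ 0.58025632 -0.22109956  0.06266219]
[ 0.60642321 -0.2069535   0.06960138] [ 0.55440974 -0.23304511  0.05279172]
[0.94471514 0.32789222] [0.1559061  0.03601318] 19.1408915123388
collar 458 [0.54558253 0.26597348 0.21820028] [0.48663845 0.21091426 0.21309934] [0.60017428 0.32390113 0.22432301] 0.21837026443259563
collar ell ((543.3877563476562, 267.3434753417969), (105.57150268554688, 113.64347839355469), 48.85078430175781) ((543.4793701171875, 267.4828186035156), 56.88923645019531)
(240, 338) [ 0.393 -0.164  0.001]
(316, 354) [ 0.58  -0.209  0.009]
(355, 430) [ 0.661 -0.406  0.061]
(303, 155) [0.539 0.293 0.202]
(350, 260) [ 0.662 -0.014  0.12 ]
(391, 265) [ 0.763 -0.02   0.11 ]
(388, 195) [0.773 0.198 0.14 ]
(402, 350) [ 0.784 -0.198  0.008]
(270, 455) [ 0.488 -0.443  0.016]
(280, 283) [ 0.482 -0.002  0.006]
(268, 195) [0.44  0.23  0.109]
[array([ 0.608, -0.207,  0.008]), array([ 0.571, -0.247,  0.008])] [array([ 0.601, -0.206,  0.008]), array([ 0.567, -0.247,  0.008])]
[array([ 0.608, -0.211,  0.016]), array([ 0.571, -0.251,  0.016])] [array([ 0.607, -0.209,  0.016]), array([ 0.572, -0.249,  0.016])]
```

```bash
cat >> h.py <<'E'
from scipy.spatial.transform import Rotation as Ro
def tool():
    st=status.state(); q=st['orientation']; R=Ro.from_quat([q[1],q[2],q[3],q[0]]).as_matrix()
    return st,st['ee_pos'],R
def rep():
    st,p,R=tool(); 
    print('t',round(st['time_s'],2),'p',p.round(4),'q',st['q'].round(3),'F',st['contact_force'].round(2),'M',st['wrist_torque'].round(3),'g',round(st['gripper_width'],3))
    print('zyaw',np.degrees(np.arctan2(R[1,2],R[0,2])).round(2),'xyaw',np.degrees(np.arctan2(R[1,0],R[0,0])).round(2),'y',R[:,1].round(4))
def shift(target,zyaw=None):
    st,p,R=tool(); d=R.T@(np.array(target)-p)*100
    print('shift cm (tool)',d.round(2))
    if zyaw is not None:
        z=np.radians(zyaw); Z=np.array([np.cos(z),np.sin(z),0]); Y=np.array([0,0,-1.]); X=np.cross(Y,Z)
        T=np.c_[X,Y,Z]; print('rotvec tool deg',np.degrees(Ro.from_matrix(R.T@T).as_rotvec()).round(2))
E
python3 - <<'E'
from h import *
rep(); st,p,R=tool(); print(R.round(3))
d=load('wrist0'); c=-np.array(d['R']).T@d['t']; print('cam in tool',R.T@(c-p), 'cam axes in tool\n',(R.T@np.array(d['R']).T).round(3))
shift((.578,-.222,.24),18.5-90);shift((.578,-.222,.24),18.5+90)
E
```

```text
t 0.15 p [ 0.2682 -0.5913  0.2382] q [ 1.047  0.384  0.044  1.599 -0.018  1.161 -0.05 ] F [-0.94 -0.28  0.26] M [-0.058 -0.066 -0.015] g 0.999
zyaw -65.6 xyaw -155.6 y [-0.001   0.0019 -1.    ]
[[-0.911 -0.001  0.413]
 [-0.413  0.002 -0.911]
 [ 0.    -1.    -0.002]]
cam in tool [-7.87469056e-02 -1.35266428e-01 -1.09878261e-04] cam axes in tool
 [[-0.     0.951  0.309]
 [ 0.    -0.309  0.951]
 [ 1.     0.    -0.   ]]
shift cm (tool) [-43.47  -0.15 -20.83]
rotvec tool deg [0.12 5.9  0.01]
shift cm (tool) [-43.47  -0.15 -20.83]
rotvec tool deg [ 2.000e-02 -1.741e+02 -1.800e-01]
```

Request:
jog_arm --plan '[1,-3.8,0,-1.8,0,0,0,1,-3.8,0,-1.8,0,0,0,1,-3.8,0,-1.8,0,0,0,1,-3.8,0,-1.8,0,0,0,1,-3.8,0,-1.8,0,0,0,1,-3.8,0,-1.8,0,0,0,1,-3.8,0,-1.8,0,0,0,1,-3.8,0,-1.8,0,0,0,1,-3.8,0,-1.8,0,0,0,1,-3.8,0,-1.8,0,0,0]' --force 40

```text
time_s: 0.98
ee_pos: [0.5384, -0.2722, 0.2391]
orientation: [0.149, -0.149, 0.691, -0.691]
contact_force: [1.0, -0.1, 0.6]
gripper_width: 0.997
```

```bash
python3 -c "
from h import *
rep(); shift((.578,-.222,.15),-71.5)"
```

```text
t 0.98 p [ 0.5384 -0.2722  0.2391] q [ 0.537  0.304 -0.166  1.707  0.055  1.136 -0.789] F [ 1.   -0.12  0.62] M [-0.038 -0.047 -0.04 ] g 0.997
zyaw -65.61 xyaw -155.61 y [-4.e-04  0.e+00 -1.e+00]
shift cm (tool) [-5.68  8.91 -2.94]
rotvec tool deg [0.01 5.89 0.02]
```

Request:
jog_arm --plan '[1,-2,2,-1,0,0,0,1,-2,2,-1,0,0,0,1,-1.7,2,-0.9,0,0,0,1,0,0.9,0,0,3,0,1,0,0,0,0,2.9,0,1,0,0,0,0,0,0,1,0,0,0,0,0,0,1,0,0,0,0,0,0,1,0,0,0,0,0,0,1,0,0,0,0,0,0]'

```text
time_s: 1.82
ee_pos: [0.5778, -0.2246, 0.1709]
orientation: [-0.114, 0.113, -0.698, 0.698]
contact_force: [0.0, -0.7, 0.3]
gripper_width: 1.005
```

```bash
python3 -c "
from h import *
d=grab('wrist','w1');rep()
print(proj(d,(.577,-.222,.064)))
P=cloud(d)
near=(np.hypot(P[...,0]-.577,P[...,1]+.222)<.05)&(P[...,2]>.059)&(P[...,2]<.072)
Q=P[near];print(len(Q),Q.mean(0),np.median(Q[:,2]))
r=cv2.minAreaRect(Q[:,:2].astype(np.float32)*1000);print(r)
"
```

```text
t 1.87 p [ 0.5778 -0.2245  0.1709] q [ 0.44   0.401 -0.168  1.728  0.077  1.019 -1.004] F [-0.61 -0.83 -0.16] M [-0.039 -0.004  0.033] g 1.002
zyaw -71.52 xyaw -161.52 y [ 1.e-03 -4.e-04 -1.e+00]
[317.20312631 239.1846009 ]
1040 [ 0.57977889 -0.22154936  0.0642992 ] 0.06444090846065917
((578.0195922851562, -221.914794921875), (53.63582992553711, 11.32832145690918), 18.664417266845703)
```

View pics/w1.png

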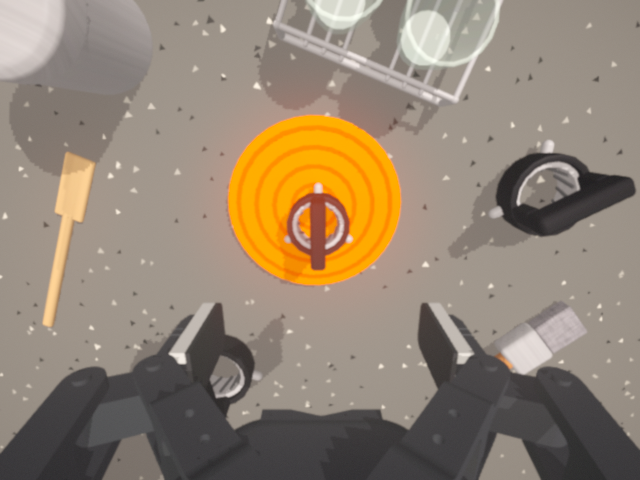

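The wrist view shows the trivet carrier's handle at (318,232). It is 53.6 × 11.3 mm, yaw 18.7°, with a lug at (318,188). That is the 54 mm handle, and the other two carriers are clearly bigger. I'm descending now.

Request:
jog_arm --plan '[1,-0.1,3,-0.25,0,0,0,1,0,3,0,0,0,0,1,0,2.5,0,0,0,0,1,0,2,0,0,0,0,1,0,1,0,0,0,0,1,0,1,0,0,0,0,1,0,0,0,0,0,0,1,0,0,0,0,0,0,0.2,0,0,0,0,0,0,0,0,0,0,0,0,0]' --force 60

```text
time_s: 2.7
ee_pos: [0.5793, -0.2218, 0.047]
orientation: [-0.115, 0.113, -0.697, 0.698]
contact_force: [0.6, -0.1, 0.1]
gripper_width: 0.748
```

Request:
jog_arm --plan '[0,0,0,0,0,0,0,0,0,0,0,0,0,0,0,0,0,0,0,0,0,0,0,0,0,0,0,0,0,0,0,0,0,0,0,0,0,0,0,0,0,0,0,0,0,0,0,0,0,0,0,0,0,0,0,0,0,0,0,0,0,0,0,0,0,0,0,0,0,0]'

```text
time_s: 3.53
ee_pos: [0.578, -0.2215, 0.0456]
orientation: [-0.114, 0.114, -0.698, 0.698]
contact_force: [-2.0, -0.6, 4.4]
gripper_width: 0.127
```

```bash
python3 -c "
from h import *
d=grab('wrist','w2');rep()"
```

```text
t 3.58 p [ 0.5781 -0.2215  0.0456] q [ 0.421  0.56  -0.153  1.793  0.114  0.796 -1.036] F [-0.08 -0.15  3.91] M [ 0.076  0.216 -0.009] g 0.13
zyaw -71.5 xyaw -161.5 y [ 4.e-04 -2.e-04 -1.e+00]
```

View pics/w2.png

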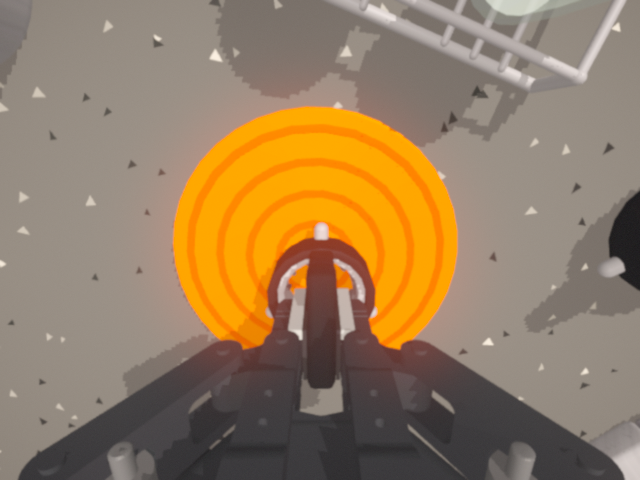

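Gripped: width 0.13 corresponds to 11–12 mm, and the lug is visible at (320,230) along the bar. I'll lift, and get the grinder yaw from the black dot and the tower.

Request:
jog_arm --plan '[0,0,-1,0,0,0,0,0,0,-2,0,0,0,0,0,0,-3,0,0,0,0,0,0,-3,0,0,0,0,0,0,-3,0,0,0,0,0,0,-3,0,0,0,0,0,0,-3.5,0,0,0,0,0,0,-3.5,0,0,0,0,0,0,-3,0,0,0,0,0,0,-2,0,0,0,0]'

```text
time_s: 4.42
ee_pos: [0.5782, -0.2211, 0.3185]
orientation: [-0.115, 0.113, -0.697, 0.698]
contact_force: [1.3, -0.3, -2.3]
gripper_width: 0.133
```

```bash
python3 - <<'E'
from h import *
rep()
d=grab('side','side1'); s=grab('scene','scene1')
for tag,dd,bx in (('side',d,(270,325,138,182)),('scene',s,(365,420,160,205))):
    x0,x1,y0,y1=bx
    c=dd['image'][y0:y1,x0:x1]; cv2.imwrite(f'pics/col_{tag}.png',cv2.resize(c,None,fx=12,fy=12,interpolation=cv2.INTER_CUBIC))
    P=cloud(dd)
    # tower top points
    m=(np.abs(P[...,2]-.184)<.006)&(np.hypot(P[...,0]-.54,P[...,1]-.266)<.12)
    Q=P[m]; print(tag,'tower top',len(Q), Q.min(0),Q.max(0)); print(cv2.minAreaRect(Q[:,:2].astype(np.float32)*1000))
    m=(P[...,2]>.02)&(P[...,2]<.17)&(np.hypot(P[...,0]-.5,P[...,1]-.25)<.2)
    Q=P[m]; print(len(Q),cv2.minAreaRect(Q[:,:2].astype(np.float32)*1000))
E
```

```text
t 4.42 p [ 0.5782 -0.2211  0.3185] q [ 0.442  0.275 -0.175  1.576  0.049  1.291 -0.988] F [ 1.29 -0.34 -2.25] M [ 0.011 -0.08  -0.038] g 0.133
zyaw -71.48 xyaw -161.48 y [ 3.e-03 -8.e-04 -1.e+00]
side tower top 60 [0.48019314 0.19958059 0.17820385] [0.49853633 0.24271565 0.18813651]
((489.68731689453125, 221.30850219726562), (16.675024032592773, 43.825775146484375), 3.282271146774292)
1409 ((447.6160583496094, 250.37548828125), (94.61431121826172, 116.66474914550781), 83.31591033935547)
scene tower top 330 [0.48771413 0.20167976 0.1780247 ] [0.60848246 0.32862229 0.18996274]
((545.8427124023438, 264.70672607421875), (126.44093322753906, 116.40560150146484), 7.275606155395508)
2012 ((513.7268676757812, 243.16299438476562), (224.2502899169922, 117.44342803955078), 17.993614196777344)
```

View pics/col_side.png

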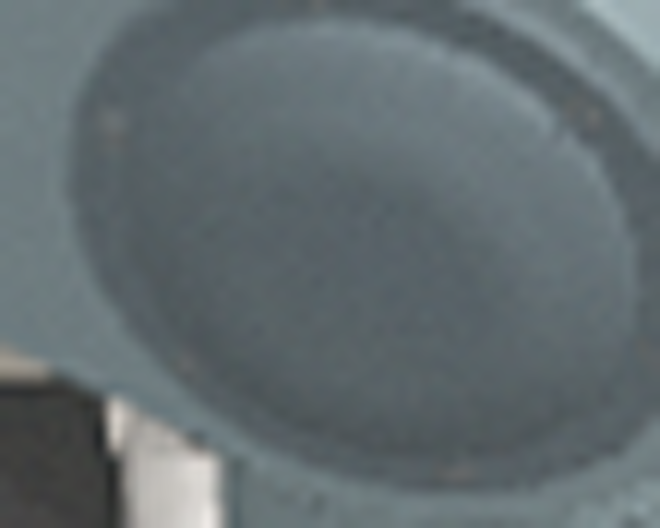

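View pics/col_scene.png

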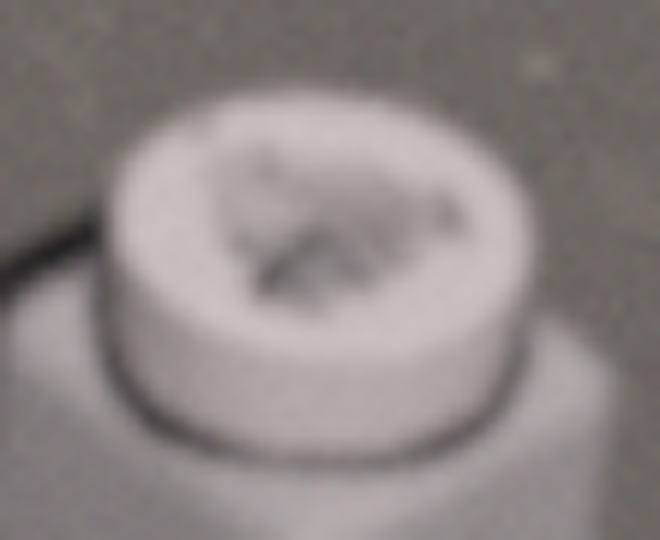

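The arm hides the collar from the side camera, so I'll move and view it with the wrist camera.

```bash
python3 -c "
from h import *
shift((.46,.239,.32))"
```

```text
shift cm (tool) [ -3.26  -0.22 -47.49]
```

Request:
jog_arm --plan '[0,0,0,-2,0,0,0,0,-0.3,0,-3.5,0,0,0,0,-0.3,0,-4,0,0,0,0,-0.3,0,-4,0,0,0,0,-0.3,0,-4,0,0,0,0,-0.3,0,-4,0,0,0,0,-0.3,0,-4,0,0,0,0,-0.3,0,-4,0,0,0,0,-0.3,0,-4,0,0,0,0,-0.3,0,-4,0,0,0]'

```text
time_s: 5.35
ee_pos: [0.4817, 0.1439, 0.3122]
orientation: [-0.112, 0.115, -0.698, 0.698]
contact_force: [0.4, -0.6, -2.8]
gripper_width: 0.126
```

Request:
jog_arm --plan '[0,-0.3,0,-4,0,0,0,0,-0.3,0,-4,0,0,0,0,0,0,-2,0,0,0,0,0,0,0,0,0,0,0,0,0,0,0,0,0,0,0,0,0,0,0,0,0,0,0,0,0,0,0,0,0,0,0,0,0,0,0,0,0,0,0,0,0,0,0,0,0,0,0,0]'

```text
time_s: 6.18
ee_pos: [0.4588, 0.2386, 0.3152]
orientation: [-0.113, 0.113, -0.698, 0.698]
contact_force: [-0.1, -0.8, -3.1]
gripper_width: 0.123
```

```bash
python3 -c "
from h import *
d=grab('wrist','w3');rep();print(proj(d,(.541,.266,.219)))"
```

```text
t 6.23 p [0.4588 0.2389 0.3153] q [-0.046  0.104 -0.545  1.798  0.057  1.255 -1.856] F [ 0.51 -0.33 -2.84] M [0.039 0.014 0.037] g 0.124
zyaw -71.59 xyaw -161.59 y [ 1.e-04 -0.e+00 -1.e+00]
[320.73331609 116.62151242]
```

View pics/w3.png

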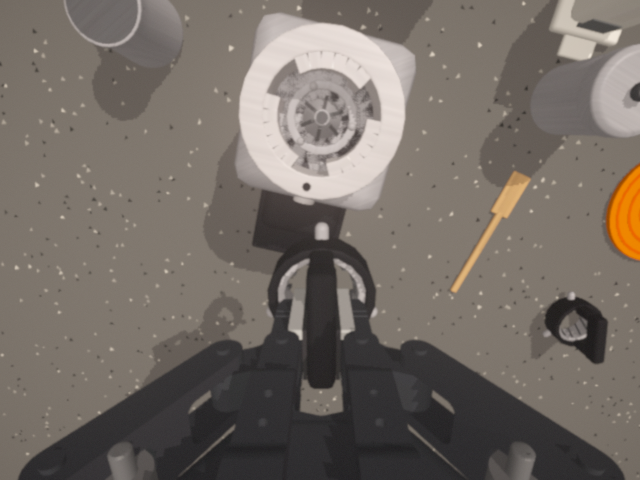

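The view shows the collar centred near (322,112), the dot at (306,186), and the gaps. The held carrier's lug is at (321,230). Now to fit the circle and yaw.

```bash
python3 - <<'E'
from h import *
d=load('w3'); im=d['image']
P=cloud(d)
m=(np.abs(P[...,2]-.219)<.005)&(np.hypot(P[...,0]-.541,P[...,1]-.266)<.07)
Q=P[m]; print('rim z',np.median(Q[:,2]))
h=cv2.convexHull(Q[:,:2].astype(np.float32)*1000); print('depth rim',cv2.fitEllipse(h),cv2.minEnclosingCircle(h))
g=cv2.cvtColor(im,cv2.COLOR_BGR2GRAY); b=cv2.inRange(g,205,255)
n,l,st,ce=cv2.connectedComponentsWithStats(b); i=l[130,255]; print(st[i])
ys,xs=np.where(l==i)
pts=np.array([onz(d,x,y,.219)[:2] for x,y in zip(xs,ys)],np.float32)*1000
h=cv2.convexHull(pts); e=cv2.fitEllipse(h); print('bright',e,cv2.minEnclosingCircle(h))
# dot
roi=g[176:196,296:316]; w=np.clip(150.-roi,0,None); yy,xx=np.mgrid[176:196,296:316]
u,v=(w*xx).sum()/w.sum(),(w*yy).sum()/w.sum(); D=onz(d,u,v,.219)*1000
c=np.array(e[0]); print('dot',u,v,D,'front yaw',np.degrees(np.arctan2(*(D[:2]-c)[::-1])),np.linalg.norm(D[:2]-c))
# bore: hull pts inside; polar profile of brightness at r=33
for r in (31,33,35):
    th=np.arange(0,360,2.); val=[]
    for t in th:
        p=proj(d,((c[0]+r*np.cos(np.radians(t)))/1000,(c[1]+r*np.sin(np.radians(t)))/1000,.219))
        val.append(cv2.getRectSubPix(g,(1,1),tuple(map(float,p)))[0,0])
    val=np.array(val,float); k=val<190; print(r,''.join('#' if x else '.' for x in k))
    # phase of 120deg period
    ph=np.angle((k*np.exp(3j*np.radians(th))).sum())/3; print('gap phase mod120',np.degrees(ph))
cv2.imwrite('pics/col3.png',cv2.resize(im[10:220,220:430],None,fx=2.8,fy=2.8,interpolation=cv2.INTER_CUBIC))
# held carrier handle
m=(np.hypot(P[...,0]-.4588,P[...,1]-.2389)<.04)&(P[...,2]>.32)
# lug tip
gx=np.where(l*0+1) 
for z in (.286,.287): print('lug px',onz(d,321.5,226,z))
E
```

```text
rim z 0.21962540543902745
depth rim ((540.964111328125, 265.4032897949219), (106.99807739257812, 107.5428466796875), 139.83273315429688) ((541.01806640625, 265.4970397949219), 54.127403259277344)
[  240    24   164   174 13657]
bright ((541.3865356445312, 265.40093994140625), (105.74610900878906, 106.0780029296875), 31.98920249938965) ((541.4409790039062, 265.41156005859375), 53.21845245361328)
dot 306.06069246435845 186.43258655804482 [494.95305232 261.30675812 219.        ] front yaw -174.9610877585281 46.61363211002122
31 ........................###################.........................................###################........................................####################.................
gap phase mod120 -54.34047083802513
33 .......................####################........................................####################........................................####################.................
gap phase mod120 -55.00000000000001
35 .......................#####################.......................................####################........................................####################.................
gap phase mod120 -54.66035042517826
lug px [0.48950092 0.24844585 0.286     ]
lug px [0.48976867 0.2485366  0.287     ]
```

View pics/col3.png

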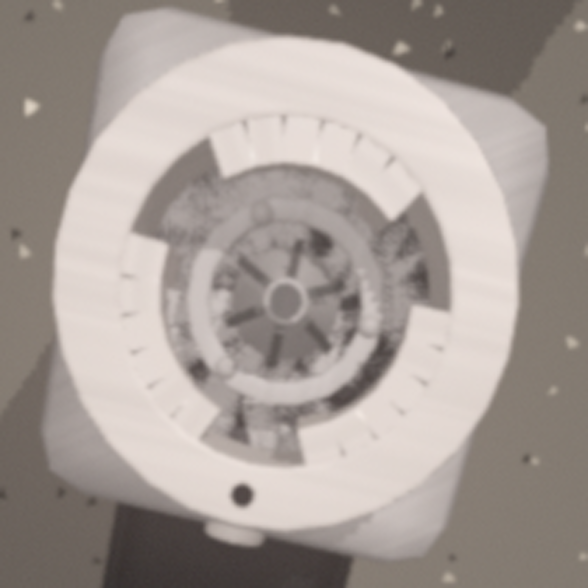

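```bash
python3 - <<'E'
from h import *
d=load('w3'); im=d['image']; st,p,R=tool()
print(im[245:262:1,320].mean(1).astype(int)); print(im[380:396,320].mean(1).astype(int)); print(im[218:240,321].mean(1).astype(int)); print(im[228,310:334].mean(1).astype(int))
for v,z in ((249,.334),(251,.334),(386,.334),(388,.334),(224,.2895),(224,.286)):
    print(v,(R.T@(onz(d,320.5,v,z)-p)*1000).round(1))
cv2.imwrite('pics/held.png',cv2.resize(im[210:400,250:400],None,fx=3,fy=3,interpolation=cv2.INTER_CUBIC))
P=cloud(d); print((R.T@(P[[260,270,280,290]][:,320]-p).T*1000).round(1))
E
```

```text
[48 49 49 56 60 56 50 47 45 45 44 44 45 46 45 44 44]
[ 37  39  38  40  40  38  38  40  69 102 127 154 164 140 120 116]
[ 64  67  66  83 123 159 176 184 190 193 197 197 193 189 188 189 188 189
 189 187 173 132]
[ 61  60  60  66  87 125 154 171 180 187 192 197 199 199 194 188 180 165
 134  84  63  61  60  59]
249 [-37.  -18.7   0.2]
251 [-36.3 -18.7   0.2]
386 [ 24.7 -18.7   0.1]
388 [ 25.7 -18.7   0.1]
224 [-34.2  25.8   0.1]
224 [-33.2  29.3   0.1]
[[-25.6 -26.8 -24.6 -20.2]
 [ -0.8 -14.4 -18.7 -18.3]
 [ -0.1  -0.   -0.   -0. ]]
```

View pics/held.png

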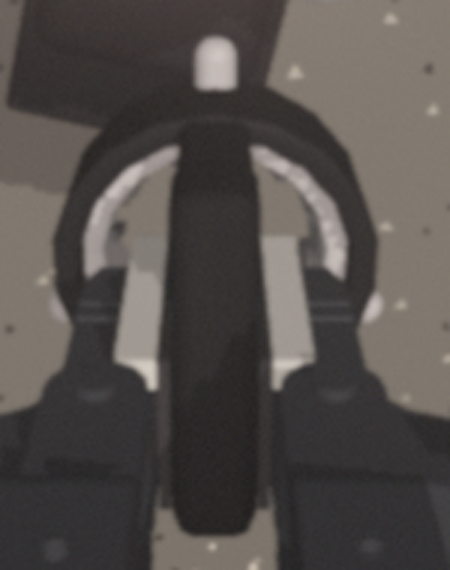

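The held carrier is centred on the TCP to about 0.5 mm. Gap centres are at 65.2°, 185.2° and 305.2° (grinder yaw 5.2°), and the throat is at (0.5412, 0.2654). I'll turn the carrier to yaw 65.2°, a −46.9° turn about tool y.

Request:
jog_arm --plan '[0,0,0,0,0,-3,0,0,0,0,0,0,-6,0,0,0,0,0,0,-6,0,0,0,0,0,0,-6,0,0,0,0,0,0,-6,0,0,0,0,0,0,-6,0,0,0,0,0,0,-6,0,0,0,0,0,0,-5,0,0,0,0,0,0,-2.9,0,0,0,0,0,0,0,0]' --force 80

```text
time_s: 7.07
ee_pos: [0.4586, 0.2394, 0.3154]
orientation: [-0.382, 0.382, -0.595, 0.595]
contact_force: [0.0, -0.3, -3.2]
gripper_width: 0.124
```

```bash
python3 -c "
from h import *
rep();shift((.5412,.2654,.285),-24.8)"
```

```text
t 7.07 p [0.4586 0.2394 0.3154] q [-1.000e-03  1.080e-01 -5.940e-01  1.796e+00  6.400e-02  1.256e+00
 -1.042e+00] F [ 0.03 -0.28 -3.16] M [-0.024 -0.01   0.068] g 0.124
zyaw -24.59 xyaw -114.59 y [ 3.e-04  1.e-04 -1.e+00]
shift cm (tool) [-5.8   3.05  6.43]
rotvec tool deg [-0.01  0.21 -0.02]
```

Request:
jog_arm --plan '[0,-1.0,0,1.2,0,0,0,0,-1.5,0,1.6,0,0,0,0,-1.5,0.5,1.6,0,0,0,0,-1,1,1.2,0,0,0,0,-0.8,1,0.83,0,0.2,0,0,0,1,0,0,0,0,0,0,1,0,0,0,0,0,0,0,0,0,0,0,0,0,0,0,0,0,0,0,0,0,0,0,0,0]'

```text
time_s: 7.9
ee_pos: [0.5406, 0.2657, 0.2709]
orientation: [-0.381, 0.381, -0.596, 0.596]
contact_force: [0.7, -0.7, -3.8]
gripper_width: 0.124
```

```bash
python3 - <<'E'
from h import *
d=grab('wrist','w4');s=grab('side','s4');sc=grab('scene','c4')
rep();shift((.5412,.2654,.27),-24.8)
a=cv2.resize(d['image'],(533,400)); 
b=cv2.resize(s['image'][90:190,255:355],(400,400),interpolation=cv2.INTER_CUBIC);c=cv2.resize(sc['image'][130:230,345:445],(400,400),interpolation=cv2.INTER_CUBIC)
cv2.imwrite('pics/c4.png',np.hstack([b,c]))
E
```

```text
t 8.05 p [0.5412 0.2658 0.2715] q [-0.057  0.322 -0.57   1.658  0.184  1.214 -1.101] F [ 0.49  0.28 -2.96] M [ 0.024 -0.017 -0.034] g 0.125
zyaw -24.8 xyaw -114.8 y [ 1.9e-03  5.0e-04 -1.0e+00]
shift cm (tool) [0.04 0.15 0.02]
rotvec tool deg [-0.09  0.   -0.07]
```

View pics/c4.png

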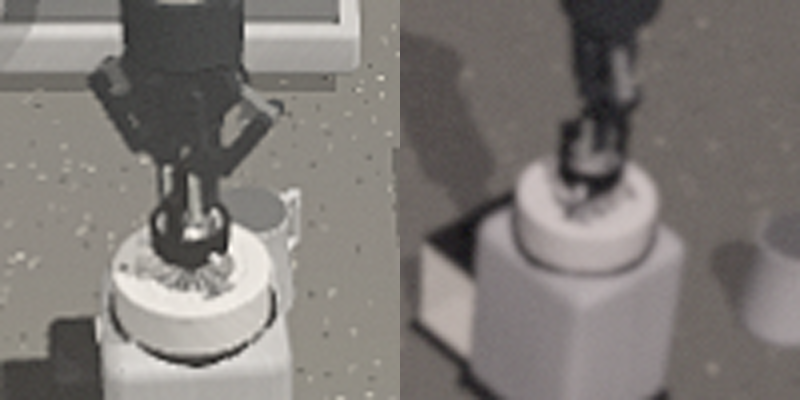

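View pics/w4.png

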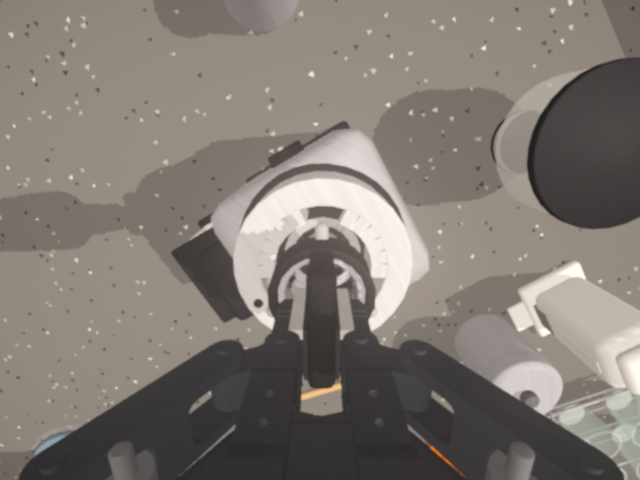

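The lug sits over the gap at (322,212), and the collar is centred about the carrier. I'm lowering gently.

Request:
jog_arm --plan '[0,0,0.3,0,0,0,0,0,0,0.3,0,0,0,0,0,0,0.3,0,0,0,0,0,0,0.3,0,0,0,0,0,0,0.2,0,0,0,0,0,0,0.2,0,0,0,0,0,0,0.1,0,0,0,0,0,0,0.1,0,0,0,0,0,0,0.1,0,0,0,0,0,0,0.1,0,0,0,0]'

```text
time_s: 8.88
ee_pos: [0.5411, 0.2657, 0.2503]
orientation: [0.381, -0.381, 0.596, -0.596]
contact_force: [0.7, -0.1, -3.2]
gripper_width: 0.125
```

```bash
python3 -c "
from h import *
rep()"
```

```text
t 8.88 p [0.5411 0.2657 0.2503] q [-0.061  0.341 -0.566  1.681  0.195  1.177 -1.11 ] F [ 0.68 -0.11 -3.16] M [ 0.005  0.025 -0.006] g 0.125
zyaw -24.8 xyaw -114.8 y [ 2.e-04  1.e-04 -1.e+00]
```

Request:
jog_arm --plan '[0,0,0.1,0,0,0,0,0,0,0.1,0,0,0,0,0,0,0.1,0,0,0,0,0,0,0.1,0,0,0,0,0,0,0.1,0,0,0,0,0,0,0.1,0,0,0,0,0,0,0.1,0,0,0,0,0,0,0.1,0,0,0,0,0,0,0.1,0,0,0,0,0,0,0.1,0,0,0,0]'

```text
time_s: 9.72
ee_pos: [0.541, 0.2656, 0.2402]
orientation: [0.381, -0.381, 0.596, -0.596]
contact_force: [-0.4, 0.1, -2.4]
gripper_width: 0.119
```

```bash
python3 -c "
from h import *
rep()"
```

```text
t 9.72 p [0.541  0.2656 0.2402] q [-0.063  0.349 -0.564  1.691  0.201  1.159 -1.114] F [-0.36  0.14 -2.44] M [-0.012 -0.013 -0.007] g 0.119
zyaw -24.8 xyaw -114.8 y [ 0.  0. -1.]
```

Request:
jog_arm --plan '[0,0,0.05,0,0,0,0,0,0,0.05,0,0,0,0,0,0,0.05,0,0,0,0,0,0,0.05,0,0,0,0,0,0,0.05,0,0,0,0,0,0,0.05,0,0,0,0,0,0,0.05,0,0,0,0,0,0,0.05,0,0,0,0,0,0,0.05,0,0,0,0,0,0,0,0,0,0,0]'

```text
time_s: 10.55
ee_pos: [0.5409, 0.2655, 0.2356]
orientation: [0.381, -0.381, 0.596, -0.596]
contact_force: [0.2, 0.6, -2.5]
gripper_width: 0.126
```

```bash
python3 -c "
from h import *
rep()"
```

```text
t 10.55 p [0.5409 0.2655 0.2356] q [-0.064  0.354 -0.563  1.696  0.204  1.151 -1.116] F [ 0.16  0.59 -2.51] M [-0.017 -0.018 -0.011] g 0.126
zyaw -24.8 xyaw -114.8 y [-2.e-04 -1.e-04 -1.e+00]
```

Request:
jog_arm --plan '[0,0,0.03,0,0,0,0,0,0,0.03,0,0,0,0,0,0,0.03,0,0,0,0,0,0,0.03,0,0,0,0,0,0,0.03,0,0,0,0,0,0,0.03,0,0,0,0,0,0,0.03,0,0,0,0,0,0,0,0,0,0,0,0,0,0,0,0,0,0,0,0,0,0,0,0,0]'

```text
time_s: 11.38
ee_pos: [0.5412, 0.2657, 0.2344]
orientation: [-0.381, 0.381, -0.596, 0.596]
contact_force: [-1.2, -0.8, 3.1]
gripper_width: 0.122
```

```bash
python3 -c "
from h import *
rep()"
```

```text
t 11.38 p [0.5412 0.2657 0.2344] q [-0.065  0.355 -0.563  1.697  0.205  1.148 -1.117] F [-1.23 -0.77  3.1 ] M [-0.278  0.398  0.015] g 0.122
zyaw -24.8 xyaw -114.8 y [ 7.e-04  2.e-04 -1.e+00]
```

Contact with the wave ring came at TCP z 0.2344, which puts the underside about 21.6 mm below the rim. I'm turning clockwise (+y), monitoring Mz.

Request:
jog_arm --plan '[0,0,0,0,0,2,0,0,0,0,0,0,3,0,0,0,0,0,0,3,0,0,0,0,0,0,3,0,0,0,0,0,0,3,0,0,0,0,0,0,3,0,0,0,0,0,0,3,0,0,0,0,0,0,2,0,0,0,0,0,0,2,0,0,0,0,0,0,1,0]'

```text
time_s: 12.22
ee_pos: [0.5419, 0.266, 0.2345]
orientation: [0.244, -0.242, 0.664, -0.664]
contact_force: [0.4, 0.1, 2.3]
gripper_width: 0.122
```

```bash
python3 -c "
from h import *
rep()"
```

```text
t 12.22 p [0.5419 0.266  0.2345] q [-0.121  0.343 -0.492  1.7    0.176  1.141 -1.532] F [0.41 0.07 2.35] M [-0.073  0.034  0.013] g 0.122
zyaw -49.87 xyaw -139.87 y [ 0.0023  0.0011 -1.    ]
```

Request:
jog_arm --plan '[0,0,0,0,0,0.7,0,0,0,0,0,0,0.7,0,0,0,0,0,0,0.7,0,0,0,0,0,0,0.7,0,0,0,0,0,0,0.7,0,0,0,0,0,0,0.7,0,0,0,0,0,0,0.7,0,0,0,0,0,0,0.7,0,0,0,0,0,0,0.7,0,0,0,0,0,0,0.7,0]'

```text
time_s: 13.05
ee_pos: [0.5413, 0.2658, 0.2342]
orientation: [0.202, -0.201, 0.678, -0.678]
contact_force: [-0.9, -0.4, 4.9]
gripper_width: 0.122
```

```bash
python3 -c "
from h import *
rep()"
```

```text
t 13.05 p [0.5413 0.2658 0.2342] q [-0.137  0.34  -0.472  1.701  0.168  1.14  -1.648] F [-0.89 -0.43  4.86] M [-0.035 -0.03   0.092] g 0.122
zyaw -56.86 xyaw -146.86 y [ 8.e-04  5.e-04 -1.e+00]
```

Request:
jog_arm --plan '[0,0,0,0,0,0.5,0,0,0,0,0,0,0.5,0,0,0,0,0,0,0.5,0,0,0,0,0,0,0.5,0,0,0,0,0,0,0.5,0,0,0,0,0,0,0.5,0,0,0,0,0,0,0.5,0,0,0,0,0,0,0.5,0,0,0,0,0,0,0.5,0,0,0,0,0,0,0.5,0]'

```text
time_s: 13.88
ee_pos: [0.541, 0.2659, 0.2341]
orientation: [0.172, -0.172, 0.686, -0.686]
contact_force: [-0.5, -0.8, 5.5]
gripper_width: 0.124
```

```bash
python3 -c "
from h import *
rep()"
```

```text
t 13.88 p [0.541  0.2659 0.2341] q [-0.148  0.338 -0.459  1.702  0.162  1.14  -1.731] F [-0.49 -0.85  5.55] M [0.017 0.031 0.083] g 0.124
zyaw -61.84 xyaw -151.84 y [ 4.e-04  5.e-04 -1.e+00]
```

Request:
jog_arm --plan '[0,0,0,0,0,0.5,0,0,0,0,0,0,0.5,0,0,0,0,0,0,0.5,0,0,0,0,0,0,0.5,0,0,0,0,0,0,0.5,0,0,0,0,0,0,0.5,0,0,0,0,0,0,0.5,0,0,0,0,0,0,0.5,0,0,0,0,0,0,0.5,0,0,0,0,0,0,0.5,0]'

```text
time_s: 14.72
ee_pos: [0.541, 0.266, 0.2342]
orientation: [0.142, -0.142, 0.693, -0.693]
contact_force: [-0.2, -0.0, 5.4]
gripper_width: 0.126
```

```bash
python3 -c "
from h import *
rep()"
```

```text
t 14.72 p [0.541  0.266  0.2342] q [-0.159  0.336 -0.445  1.702  0.157  1.139 -1.815] F [-0.15 -0.03  5.42] M [0.021 0.05  0.098] g 0.126
zyaw -66.84 xyaw -156.84 y [ 3.e-04  6.e-04 -1.e+00]
```

42° so far and Mz is still at its friction baseline of about 0.09. Continuing.

Request:
jog_arm --plan '[0,0,0,0,0,0.5,0,0,0,0,0,0,0.5,0,0,0,0,0,0,0.5,0,0,0,0,0,0,0.5,0,0,0,0,0,0,0.5,0,0,0,0,0,0,0.5,0,0,0,0,0,0,0.5,0,0,0,0,0,0,0.5,0,0,0,0,0,0,0.5,0,0,0,0,0,0,0.5,0]'

```text
time_s: 15.55
ee_pos: [0.5411, 0.2659, 0.2339]
orientation: [0.112, -0.112, 0.698, -0.698]
contact_force: [0.1, 0.2, 4.7]
gripper_width: 0.124
```

```bash
python3 -c "
from h import *
rep()"
```

```text
t 15.55 p [0.5411 0.2659 0.2339] q [-0.17   0.334 -0.432  1.703  0.152  1.137 -1.897] F [0.07 0.18 4.66] M [ 0.104 -0.033  0.206] g 0.124
zyaw -71.82 xyaw -161.82 y [ 4.e-04  5.e-04 -1.e+00]
```

The ramp is biting. I'm taking some of the down-push off (raising a little) and turning on by 2°, so the moment I feel comes from the ramps only.

Request:
jog_arm --plan '[0,0,-0.03,0,0,0,0,0,0,-0.02,0,0,0,0,0,0,0,0,0,0,0,0,0,0,0,0,0.3,0,0,0,0,0,0,0.3,0,0,0,0,0,0,0.3,0,0,0,0,0,0,0.3,0,0,0,0,0,0,0.3,0,0,0,0,0,0,0.3,0,0,0,0,0,0,0.2,0]'

```text
time_s: 16.38
ee_pos: [0.541, 0.2656, 0.2338]
orientation: [0.1, -0.1, 0.7, -0.7]
contact_force: [1.6, 1.2, 0.3]
gripper_width: 0.122
```

```bash
python3 -c "
from h import *
rep()"
```

```text
t 16.38 p [0.541  0.2656 0.2338] q [-0.174  0.333 -0.426  1.703  0.149  1.137 -1.93 ] F [1.59 1.21 0.27] M [ 0.463 -0.401  0.356] g 0.122
zyaw -73.81 xyaw -163.81 y [-2.e-04  0.e+00 -1.e+00]
```

```bash
python3 -c "
from h import *
for i in range(6):
  viewer.read_camera('wrist'); st=status.state(); print(st['contact_force'].round(2),st['wrist_torque'].round(3),st['ee_pos'].round(4))
rep()"
```

```text
[2.57 1.57 0.46] [ 0.504 -0.39   0.325] [0.5409 0.2656 0.2338]
[ 1.45  1.71 -0.77] [ 0.563 -0.448  0.328] [0.5409 0.2656 0.2338]
[ 1.95  1.74 -0.67] [ 0.547 -0.49   0.326] [0.5409 0.2656 0.2338]
[ 2.13  2.25 -0.31] [ 0.564 -0.463  0.292] [0.5409 0.2656 0.2339]
[2.24 1.99 0.05] [ 0.502 -0.439  0.286] [0.5409 0.2656 0.2338]
[ 2.58  2.24 -1.18] [ 0.643 -0.508  0.306] [0.5409 0.2656 0.2338]
t 16.68 p [0.5409 0.2656 0.2338] q [-0.174  0.333 -0.426  1.703  0.149  1.138 -1.93 ] F [ 2.58  2.24 -1.18] M [ 0.643 -0.508  0.306] g 0.125
zyaw -73.8 xyaw -163.8 y [-3.e-04  1.e-04 -1.e+00]
```

Mz is about 0.30–0.35 N m with only a light residual push, which is hand-tight. I'm releasing and rising.

Request:
jog_arm --plan '[0.3,0,0,0,0,0,0,0.5,0,0,0,0,0,0,0.6,0,0,0,0,0,0,0.6,0,0,0,0,0,0,0.6,0,0,0,0,0,0,0.6,0,0,0,0,0,0,0.6,0,0,0,0,0,0,0.6,0,0,0,0,0,0,0.6,0,0,0,0,0,0,0.6,0,0,0,0,0,0]'

```text
time_s: 17.52
ee_pos: [0.541, 0.2656, 0.2342]
orientation: [0.1, -0.1, 0.7, -0.7]
contact_force: [-0.2, 0.1, 0.3]
gripper_width: 0.602
```

```bash
python3 -c "
from h import *
d=grab('wrist','w5')
rep()"
```

```text
t 17.57 p [0.541  0.2656 0.2342] q [-0.174  0.333 -0.426  1.703  0.149  1.138 -1.93 ] F [-0.61 -0.31 -0.44] M [ 0.034 -0.054 -0.03 ] g 0.602
zyaw -73.8 xyaw -163.8 y [-0.  0. -1.]
```

View pics/w5.png

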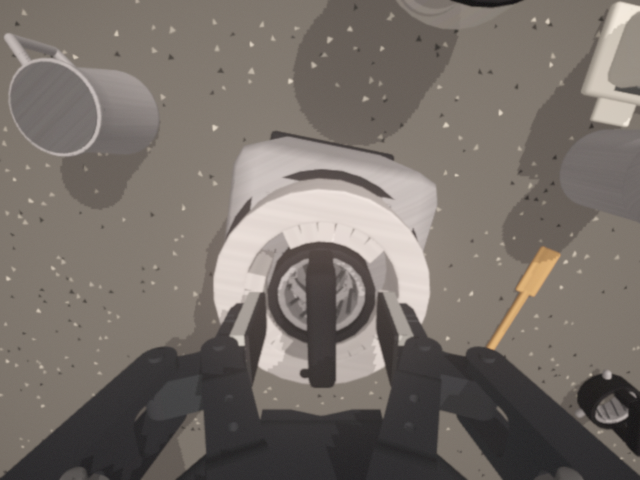

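The carrier stayed put after release: bar vertical at column 321, ring concentric in the collar. To confirm tightness, I'll regrip without any down-push and feel the moment over a small clockwise nudge.

Request:
jog_arm --plan '[0,0,0,0,0,0,0,0,0,0,0,0,0,0,0,0,0,0,0,0,0,0,0,0,0,0,0,0,0,0,0,0,0,0,0,0,0,0,0,0,0,0,0,0,0,0,0,0,0,0,0,0,0,0,0,0,0,0,0,0,0,0,0,0,0,0,0,0,0,0]' --force 60

```text
time_s: 18.4
ee_pos: [0.541, 0.2656, 0.2342]
orientation: [0.1, -0.1, 0.7, -0.7]
contact_force: [-0.2, 0.3, 0.7]
gripper_width: 0.125
```

```bash
python3 -c "
from h import *
rep()
for i in range(4):
  viewer.read_camera('wrist'); st=status.state(); print(st['contact_force'].round(2),st['wrist_torque'].round(3),st['ee_pos'].round(4))
"
```

```text
t 18.4 p [0.541  0.2656 0.2342] q [-0.174  0.333 -0.426  1.703  0.149  1.138 -1.93 ] F [-0.21  0.26  0.72] M [-0.038  0.047 -0.226] g 0.125
zyaw -73.81 xyaw -163.81 y [ 0.e+00  1.e-04 -1.e+00]
[-0.74 -0.34  0.53] [-0.039  0.074 -0.165] [0.541  0.2656 0.2343]
[1.   0.26 0.84] [ 0.015  0.043 -0.157] [0.541  0.2656 0.2343]
[-0.39  0.18  0.99] [-0.043  0.057 -0.131] [0.5411 0.2655 0.2343]
[-0.66 -0.7   0.56] [ 0.011  0.078 -0.141] [0.541  0.2656 0.2342]
```

Request:
jog_arm --plan '[0,0,0,0,0,0.2,0,0,0,0,0,0,0.2,0,0,0,0,0,0,0.2,0,0,0,0,0,0,0.2,0,0,0,0,0,0,0.1,0,0,0,0,0,0,0.1,0,0,0,0,0,0,0.1,0,0,0,0,0,0,0.1,0,0,0,0,0,0,0.1,0,0,0,0,0,0,0.1,0]'

```text
time_s: 19.43
ee_pos: [0.5411, 0.2656, 0.2342]
orientation: [-0.091, 0.091, -0.701, 0.701]
contact_force: [0.6, -0.9, 1.2]
gripper_width: 0.132
```

```bash
python3 -c "
from h import *
rep()
for i in range(3):
  viewer.read_camera('wrist'); st=status.state(); print(st['contact_force'].round(2),st['wrist_torque'].round(3),st['ee_pos'].round(4))
"
```

```text
t 19.43 p [0.5411 0.2656 0.2342] q [-0.177  0.332 -0.422  1.703  0.148  1.138 -1.953] F [ 0.61 -0.88  1.17] M [-0.094  0.01   0.415] g 0.132
zyaw -75.18 xyaw -165.18 y [ 2.e-04 -0.e+00 -1.e+00]
[-0.46 -0.91  1.3 ] [-0.064  0.013  0.356] [0.5411 0.2656 0.2342]
[0.49 0.09 0.68] [-0.141 -0.038  0.366] [0.5411 0.2656 0.2342]
[ 0.5  -0.59  1.4 ] [-0.038 -0.055  0.364] [0.5411 0.2656 0.2342]
```

Clean reading: Mz is 0.36 holding and 0.41 moving, with lateral forces near zero. I'm releasing and retreating.

Request:
jog_arm --plan '[0.3,0,0,0,0,0,0,0.6,0,0,0,0,0,0,0.6,0,0,0,0,0,0,0.6,0,0,0,0,0,0,0.6,0,0,0,0,0,0,0.6,0,0,0,0,0,0,0.6,0,-1,0,0,0,0,0.6,0,-2,0,0,0,0,0.6,0,-3,0,0,0,0,0.6,0,-3,0,0,0,0]'

```text
time_s: 20.42
ee_pos: [0.5404, 0.2652, 0.3249]
orientation: [-0.09, 0.092, -0.701, 0.701]
contact_force: [-0.2, 0.5, -0.2]
gripper_width: 0.6
```

Request:
jog_arm --plan '[0.6,2,-1,0,0,0,0,0.6,2,0,0,0,0,0,0.6,2,0,0,0,0,0,0.6,2,0,0,0,0,0,0.6,0,0,0,0,0,0,0.6,0,0,0,0,0,0,0.6,0,0,0,0,0,0,0.6,0,0,0,0,0,0,0.6,0,0,0,0,0,0,0.6,0,0,0,0,0,0]'

```text
time_s: 21.25
ee_pos: [0.4643, 0.2452, 0.334]
orientation: [0.091, -0.091, 0.701, -0.701]
contact_force: [-0.2, -0.2, 1.3]
gripper_width: 0.599
```

```bash
python3 - <<'E'
from h import *
d=grab('wrist','w6')
rep()
P=cloud(d)
m=(np.hypot(P[...,0]-.541,P[...,1]-.2655)<.045)&(P[...,2]>.235)&(P[...,2]<.27)
Q=P[m]; print('bar',len(Q),np.median(Q[:,2]),cv2.minAreaRect(Q[np.abs(Q[:,2]-np.median(Q[:,2]))<.003][:,:2].astype(np.float32)*1000))
r=np.hypot(P[...,0]-.541,P[...,1]-.2655); k=(r>.042)&(r<.052)&(abs(P[...,2]-.219)<.01); print('rim',np.median(P[k][:,2]))
E
```

```text
t 21.3 p [0.4641 0.2452 0.334 ] q [-0.141  0.1   -0.45   1.759  0.045  1.293 -1.915] F [-0.58 -0.43  0.37] M [ 0.008 -0.005 -0.031] g 0.599
zyaw -75.22 xyaw -165.22 y [-5.e-04  2.e-04 -1.e+00]
bar 1682 0.2524548147464317 ((540.5580444335938, 265.2626953125), (53.74553680419922, 11.675858497619629), 16.610090255737305)
rim 0.21984064400147402
```

View pics/w6.png

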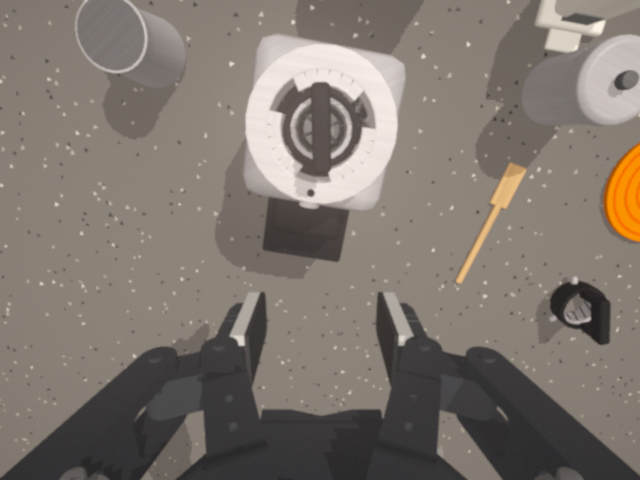

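```bash
python3 - <<'E'
from h import *
for t,c in (('w5',16.2),('w6',14.8),('w1',None)):
    d=load(t);P=cloud(d)
    ctr=(.541,.2655) if t!='w1' else (.578,-.222)
    zz=.2525 if t!='w1' else .0645
    m=(np.hypot(P[...,0]-ctr[0],P[...,1]-ctr[1])<.045)&(abs(P[...,2]-zz)<.005)
    m=cv2.erode(m.astype(np.uint8),np.ones((2,2)))>0
    Q=P[m][:,:2]; e=np.linalg.svd(Q-Q.mean(0),full_matrices=False)[2][0]
    print(t,c,np.degrees(np.arctan(e[1]/e[0])),cv2.minAreaRect(Q.astype(np.float32)*1000),np.median(P[m][:,2]))
    # image mask long edges
    ys,xs=np.where(m); X=np.array([onz(d,x,y,zz)[:2] for x,y in zip(xs,ys)]); e=np.linalg.svd(X-X.mean(0),full_matrices=False)[2][0]; print(np.degrees(np.arctan(e[1]/e[0])))
E
```

```text
w5 16.2 -76.31103110714831 ((545.455810546875, 265.4076232910156), (52.086944580078125, 61.82990646362305), 53.90025329589844) 0.2525831450568917
-78.21711925643349
w6 14.8 16.4760307162934 ((540.345458984375, 264.8984069824219), (53.1280632019043, 10.963848114013672), 16.710723876953125) 0.25253861174157954
16.471612525147115
w1 None 18.810728850202867 ((578.0018920898438, -222.33250427246094), (53.33486557006836, 10.548189163208008), 18.664419174194336) 0.06451690634578854
18.781407045358137
```

```bash
python3 -c "
from h import *
rep(); print(workorder.finish_job())"
```

```text
t 21.3 p [0.4641 0.2452 0.334 ] q [-0.141  0.1   -0.45   1.759  0.045  1.293 -1.915] F [-0.58 -0.43  0.37] M [ 0.008 -0.005 -0.031] g 0.599
zyaw -75.22 xyaw -165.22 y [-5.e-04  2.e-04 -1.e+00]
the job is handed in; nothing more can be done
None
```

I picked the smallest carrier off the trivet by its handle and lowered it into the throat with a lug in each gap. I then turned it about 49° clockwise to hand-tight, let go and handed the job in at 21.3 s.

**Tightness:** the moment was about 0.30–0.36 N m at the end of the turn. A regrip with almost no down-push and a small clockwise nudge read 0.36–0.41 N m. I infer roughly 15–17 N on the ramps; that force was never measured directly.

**Final position:** the last wrist picture shows the carrier level, within about 1 mm of the throat's axis, with its underside about 23.4 mm below the rim. The gripper was clear of everything.

**What disagreed:**
- After the last release the bar's yaw read 16.5°, against 14.8° for the tool. The nudge therefore mostly twisted the grip, and the carrier stayed where the first turn left it.
- The regrip first showed about −0.15 N m, which I put down to a twist in the grip.

No force reading suggested contact with the other things on the slab, but I did not measure their positions again at the end.

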